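# Load a pine post into the V of a drilling jig and close its drill guide

### The arm

A 6-joint arm with a two-finger parallel gripper is mounted at the origin on the work surface. World frame = base frame: x ahead of the robot, y to its left, z up, the work surface at z = 0. Lengths are in mm, angles in rad, forces in N, time in s.
With the tool pointing down it reaches from about 325 to 925 mm from the base axis. Payload 3.1 kg.
Tool frame: the origin (TCP) lies on the front face of the gripper's body, between the roots of the fingers; the fingertips stand 73 mm ahead of it and the grasp point (between the pads) lies 54 mm ahead of it; z points along the fingers, y is the line along which they close (so a half turn about z gives the same grasp; the last joint's range is limited). The gripper opens to 85 mm and grips with 20 to 120 N. Pads are 22 mm wide; open, the fingers measure 114 mm over their backs; the gripper's body (76 mm by 85 mm) begins 54 mm behind the grasp point. The pads swing forward as they close: fully open they stand 13 mm farther back than shut.
Start: joints at [-1.276, 0.217, 1.613, -0, 1.311, -0.112], TCP at [247.317, -573.998, 303.9] pointing down, gripper open.
Joint ranges: [-2.75, 2.75], [-0.78, 2.1], [0.31, 2.55], [-1.13, 4.27], [0.13, 2.63], [-2.58, 2.58]. Speed limits (rad/s): [2.79, 2.79, 3.14, 3.14, 3.14, 3.14].

### API

Orientations are given as [roll, pitch, yaw] about the fixed x, y, z axes, in that order (R = Rz(yaw) Ry(pitch) Rx(roll)).
In Python, from cell import robot, optics, ticket, spotter gives the robot as it stands. The module is installed in compiled form; this text tells all that it offers.
- The arm moves only by the tool move_arm, never from a script. Its argument "targets" is a list of rows, each a list of 7 numbers: the turn, a rotation vector about the tool's x, y, z in degrees, then the shift along the tool's x, y, z in m, then the opening in per cent of the stroke, from 0 (shut) to 100 (fully open). In form: [[rx, ry, rz, x, y, z, grip], ...]. A call has 1 to 12 rows; each row shifts and turns the commanded pose from where the row before left it, along the tool's axes as they then stand; what a row does not reach is not made up. A row lasts 1/12 s, in which the tool goes at most 41.7 mm and 7.16 degrees, less where a joint would pass 70% of its speed; a pose out of reach is approached as far as the arm can. A call with a gripper value outside its range is refused whole. The fingers move at their own pace and stop on an object; "squeeze" is the grip in N (left out, the last holds). Time passes only in rows, so rows that do not move let the fingers close. It gives the time, the measured TCP pose, the force, the opening and the grip force at its end, in the units of the state.
- robot.sense(): the state, without advancing time (a new reading comes with each control period).
- optics.get_image(name): name is "side" or "top" or "wrist"; returns a dict with "frame" (400x640x3 uint8, red, green, blue), "fx", "fy", "cx", "cy" (pixels), "k1" (the pictures are not rectified: a ray, as slopes to the right and down, at radius r is drawn at 1 + k1 r^2 times it, then the intrinsics apply), "T" (4x4, takes a point from camera to world coordinates); the wrist camera has in their place "mount" (4x4, takes a point from camera to tool coordinates, whose origin is the TCP and whose axes are the flange's). Camera axes: x right, y down, z forward; pixel columns grow to the right and rows downward; lengths in mm; the calibration is good to about 2 mm. A picture is of the moment at which its call begins: read the wrist's pose just before it. There is no depth.
- ticket.sign_off(): hands the job in; it is judged then, once.
Trained networks look in the newest picture that a camera, given by its name, has taken for a name from the list of things; names that differ only in an ending like _2 or _b are one class to them, and where a whole thing is asked for, a point or a joint stands for the part that bears it (a point fixed in the world has none). Each returns a list of dicts, best first, with "p" (0 to 1); they miss things now and then, are a little off and sometimes report something else, mostly with a low value. They report only what shows in the picture. A call takes as long as a camera call. They do not tell look-alikes from the thing itself.
- spotter.search_frame(camera, label): "rect" ([left, top, width, height] in pixels, round what is visible of it).
The state is a dict: "time": time; "joints": joint angles; "dq": joint speeds; "joint_efforts": joint torques, N m; "position": TCP position; "ee_rot": TCP orientation; "force": force on the tool from outside, world axes, zero at the start; "torque": the same for the moment, N m; "opening": finger opening in mm; "gripper_force": force on a finger pad.
Only numpy, scipy, OpenCV 4.12 (cv2) and the standard library are available. Lean on these libraries where they do the work, as an engineer would, in place of code of your own. Each camera call takes 0.05 s, during which the arm holds its last target. There are 200 camera calls.

### The job

Get the bare pine post ready for drilling: stand it upright on the plywood base of the drilling jig and push it home into the V, pressing it firmly until it bears on both white faces. Then slowly swing the jig's hinged drill-guide leaf down flat over the post, without disturbing the seated post, toppling it on the way or knocking the other things on the bench about.

Things in the scene. Friction and masses are not known exactly. Their poses are not given: they have to be found in the camera images.
- post_mid (a point): the bare pine post to be drilled: a plain pale wooden cylinder, sanded and waxed, 60 mm in diameter, 80 mm tall, about 0.12 kg, standing on one end on the bench; a pencilled cross marks its top. This point is on its axis, half-way up (40 mm above its foot); z points along its axis
- v_seat (a point): the seat of the jig, which is screwed to the bench: the point on top of the plywood base (15 mm above the bench) where the post's axis stands when the post bears on both faces of the V. x points level into the V, from its open mouth to its apex (apex at x = +42 mm), y left when looking along x, z up. The flat varnished base spans x = -150 to +125 mm, y = -100 to +100 mm from here
- v_left: the V's left fence (+y side of v_seat): a beech block with a slick white upright face at 45 degrees to x of v_seat, so the two faces make 90 degrees. Its top is 55 mm above the bench (40 mm above the base). Both fences with their backs lie within x = -17 to +55 mm and y = -76 to +76 mm of v_seat; the mouth is 119 mm wide. Origin: under v_seat, at bench level
- v_right: the V's right fence (-y side of v_seat), mirror image of the left one; same origin. On the slick faces and varnished base the waxed post slides easily, so a steady push along x of v_seat, low on the post, centres it
- leaf (a joint): the drill-guide leaf, a plywood flap 145 mm long, 70 mm wide, 10 mm thick. 0 = closed: level over the V, resting on the upright, underside 97 mm above the bench, 2 mm clear of the seated post's top; it grows (rad) as the free edge rises: 1.57 = standing straight up, 1.85 = at its stop, leaning back. It starts at 1.35 to 1.75. Its tight hinge holds it wherever it is left; 1 to 3 N at the free end move it
- leaf_hinge (a point): middle of the leaf's hinge line, level with its underside: 90 mm beyond v_seat along x of v_seat, 97 mm above the bench, on the rear top edge of a wooden upright 28 mm thick and 84 mm wide. Axes are the leaf's own: y along the hinge, the leaf extends along -x from here, z out of its outer face, which is the upper face when closed and faces away from the V when standing open
- leaf_edge (a point): the middle of the leaf's free edge (red stripe), at its outer face: 145 mm from the hinge along -x of the leaf and 10 mm above the underside; axes as leaf_hinge. On the outer face a steel drill bush, 22 mm in diameter and 8 mm proud, has its centre 90 mm from the hinge; from 101 mm to the free edge that face is plain
- rope_post_mid (a point): bystander: a finished rope-wrapped post with blue tape and a grey cap, 64 mm in diameter and 110 mm tall; this point is half-way up. Leave it where it is
- paint_jar_mid (a point): bystander: a jar of grey paint with a white lid, 69 mm in diameter, 85 mm tall; this point is half-way up. Leave it where it is
- tape_roll_mid (a point): bystander: a roll of blue masking tape lying flat, 100 mm across, 25 mm high; this point is its centre. Leave it where it is
Not all that is in view belongs to the job. Of the things that look like the part that bears post_mid, take the one that is farthest to the robot's left at the start.

How it is judged (in metres and radians):
On the way:
1. with the leaf still open, the post stands upright on the jig's base, seated in the V and pressed against both faces (horizontal distance between post_mid and v_seat below 0.0025 m and z of post_mid in the frame of v_seat between 0.036 and 0.044 m and angle between post_mid's own z axis and vertical below 0.04 rad and contact force between post and v_left above 0.5 N and contact force between post and v_right above 0.5 N and value of joint leaf above 1 rad), for 0.1 s.
At the end, for the whole second after the job is handed in: The bare pine post stands upright (within 0.04 rad) on the jig's base, home in the V with its axis within 2.5 mm of the seat point, at rest, and the drill-guide leaf is closed flat over it (joint below 0.05 rad) and still (horizontal distance between post_mid and v_seat below 0.0025 m and z of post_mid in the frame of v_seat between 0.036 and 0.044 m and angle between post_mid's own z axis and vertical below 0.04 rad and value of joint leaf below 0.05 rad and velocity of joint leaf between -0.05 and 0.05 rad/s and linear speed of post below 0.02 m/s); the robot touches nothing.
It fails at once if the leaf is slammed (it closes faster than 3.5 rad/s) (velocity of joint leaf below -3.5 rad/s).
It fails at once if the post is toppled or lies on its side (tilted by more than 0.5 rad) (angle between post_mid's own z axis and vertical above 0.5 rad).
It fails at once if the rope-wrapped post, the paint jar or the tape roll is moved by more than 30 mm (distance of any of rope_post_mid, paint_jar_mid, tape_roll_mid from where it was at the start of the episode above 0.03 m).
It also fails if it takes over 72 s, if anything falls off the work surface, if the arm or the gripper's body presses on something with over 40 N, if the wrist force passes 120 N, or if a joint passes its speed limit or range.

## Working session

There is one attempt and no reset: what is moved stays moved. The work goes in short steps, Python scripts to look and compute and a tool call to move; the robot and the scene stay as the last step left them, time stands still between calls to the robot, and variables do not carry over. Pictures are saved under pics/ and viewed, at most 10 in all, crops included, and the job is handed in when it is done.

Besides the shell and the picture viewer there is one more tool, called after "Request:" in YAML: its name, and indented under it one key for each argument. move_arm: Moves the arm, as the interface text tells. Its arguments: {"type":"object","properties":{"targets":{"type":"array","items":{"type":"array","items":{"type":"number"}}},"squeeze":{"type":"number"}},"required":["targets"]}

```bash
mkdir -p pics
cat > h.py <<'E'
import numpy as np, cv2
from cell import robot, optics, ticket, spotter
from scipy.spatial.transform import Rotation as Ro
def K(d): return np.array([[d['fx'],0,d['cx']],[0,d['fy'],d['cy']],[0,0,1.]]), np.array([d['k1'],0,0,0,0.])
def TCP():
    s=robot.sense(); T=np.eye(4); T[:3,:3]=Ro.from_euler('xyz',s['ee_rot']).as_matrix(); T[:3,3]=s['position']; return T
def img(name):
    P=TCP(); d=optics.get_image(name)
    if name=='wrist': d['T']=P@d['mount']
    return d
def onplane(d,uv,z):
    k,D=K(d); r=cv2.undistortPoints(np.array([[uv]],float),k,D)[0,0]
    v=d['T'][:3,:3]@np.array([r[0],r[1],1]); o=d['T'][:3,3]
    return o+v*(z-o[2])/v[2]
def proj(d,p):
    k,D=K(d); C=np.linalg.inv(d['T']); p=np.atleast_2d(np.array(p,float))
    return cv2.projectPoints(p,cv2.Rodrigues(C[:3,:3])[0],C[:3,3],k,D)[0][:,0]
def save(d,n): cv2.imwrite('pics/'+n,d['frame'][:,:,::-1])
E
python3 - <<'E'
from h import *
s=robot.sense(); print({k:np.round(v,3) for k,v in s.items()})
ds=[]
for c in ['top','side']:
    d=img(c); save(d,c+'0.png'); ds.append(d['frame'])
    print(c,np.round(d['T'],2).tolist(),d['fx'],d['k1'])
    for l in ['post_mid','v_left','v_right','leaf','rope_post_mid','paint_jar_mid','tape_roll_mid']:
        print(l,[(np.round(q['rect']).astype(int).tolist(),round(q['p'],2)) for q in spotter.search_frame(c,l)])
E
```

```text
{'time': np.float64(0.0), 'joints': array([-1.276,  0.218,  1.615,  0.   ,  1.311, -0.112]), 'dq': array([-0.003, -0.003,  0.001, -0.001,  0.   ,  0.001]), 'joint_efforts': array([ 0.0000e+00, -3.9684e+01, -3.0385e+01,  0.0000e+00,  1.0000e-02,
        0.0000e+00]), 'position': array([ 247.124, -573.377,  302.583]), 'ee_rot': array([-3.139, -0.   ,  0.407]), 'force': array([ 0.659, -0.869, -0.099]), 'torque': array([ 0.02 ,  0.032, -0.039]), 'gripper_force': np.float64(0.0), 'opening': np.float64(85.429)}
top [[-0.01, -1.0, 0.06, 433.55], [-1.0, 0.01, 0.01, -20.12], [-0.01, -0.06, -1.0, 1226.9], [0.0, 0.0, 0.0, 1.0]] 496.91392322646993 -0.06700083682148415
post_mid [([178, 223, 33, 28], 0.9), ([220, 182, 33, 31], 0.8), ([225, 226, 30, 27], 0.75), ([311, 149, 32, 8], 0.2)]
v_left [([268, 138, 108, 124], 0.67), ([290, 170, 36, 25], 0.6)]
v_right [([330, 174, 22, 34], 0.74), ([289, 170, 36, 26], 0.22)]
leaf [([312, 148, 34, 10], 0.59), ([169, 143, 41, 33], 0.56)]
rope_post_mid [([170, 144, 41, 35], 0.62), ([450, 118, 41, 39], 0.32)]
paint_jar_mid [([448, 201, 33, 34], 0.57)]
tape_roll_mid [([449, 116, 41, 43], 0.59)]
side [[-0.91, -0.2, 0.36, 112.91], [-0.41, 0.46, -0.78, 825.41], [-0.01, -0.86, -0.51, 658.04], [0.0, 0.0, 0.0, 1.0]] 455.116685379719 -0.012350840113402288
post_mid [([342, 273, 30, 53], 0.89), ([299, 264, 30, 50], 0.8), ([268, 141, 29, 59], 0.73), ([269, 294, 32, 57], 0.67), ([251, 255, 31, 46], 0.62)]
v_left [([286, 218, 16, 30], 0.57)]
v_right [([300, 212, 30, 18], 0.97)]
leaf []
rope_post_mid [([178, 260, 46, 63], 0.76), ([285, 217, 16, 29], 0.66)]
paint_jar_mid [([269, 136, 26, 64], 0.65), ([361, 154, 30, 37], 0.63)]
tape_roll_mid [([306, 155, 33, 25], 0.78)]
```

```bash
ls pics
```

```text
side0.png
top0.png
```

View pics/top0.png

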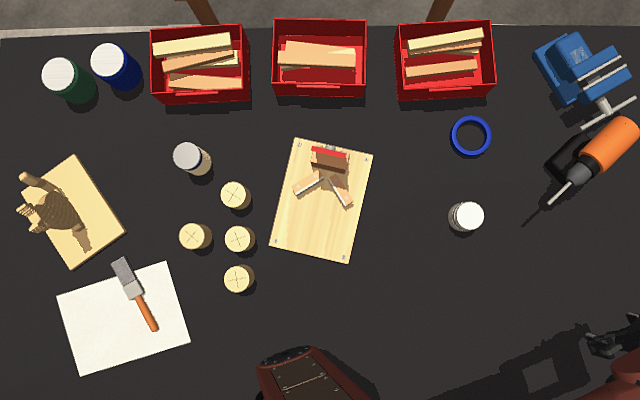

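View pics/side0.png

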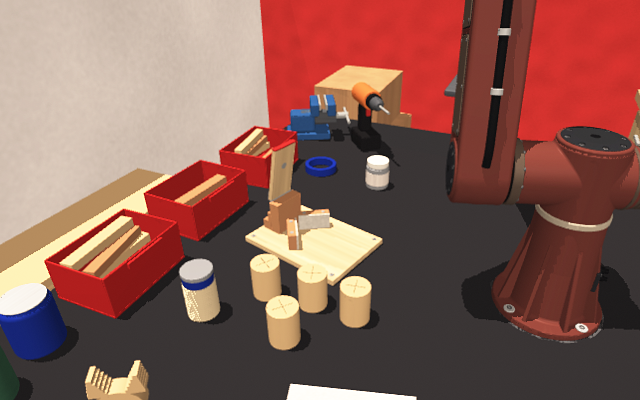

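The top picture shows four look-alike pale posts at about (195,236), (235,195), (239,239) and (238,279). Image left is world +y, so the robot's leftmost is (195,236). The jig base corners are at about (296,138), (374,153), (347,264) and (269,246), with the leaf open at (330,152).

Run:
```python
from h import *
d=img('top'); f=d['frame']
g=cv2.cvtColor(f,cv2.COLOR_RGB2HSV)
m=((g[...,2]>120)&(g[...,1]>40)).astype(np.uint8)
m[:130]=0
for uv in [(195,236),(235,195),(239,239),(238,279)]: print(uv,np.round(onplane(d,uv,80)))
for n,uv,z in [('rope',(187,154),110),('jar',(469,214),85),('tape',(471,136),25)]: print(n,np.round(onplane(d,uv,z)))
# base mask
c=[(296,138),(374,153),(347,264),(269,246)]
W=[onplane(d,u,15) for u in c]; W=np.array(W); print(np.round(W,1))
# fit base
x=((W[0]+W[1])-(W[2]+W[3]))/2; y=((W[0]+W[3])-(W[1]+W[2]))/2
print(np.linalg.norm(x),np.linalg.norm(y),np.arctan2(x[1],x[0]),np.arctan2(-y[0],y[1]))
cen=W.mean(0); a=(np.arctan2(x[1],x[0])*275+np.arctan2(-y[0],y[1])*200)/475
print('seat',cen[:2]+12.5*np.array([np.cos(a),np.sin(a)]),a)
cr=cv2.resize(f[125:295,160:385],None,fx=3.5,fy=3.5,interpolation=cv2.INTER_CUBIC)
cv2.imwrite('pics/crop1.png',cr[...,::-1])
```

```text
(195, 236) [442. 294.  80.]
(235, 195) [536. 200.  80.]
(239, 239) [434. 191.  80.]
(238, 279) [342. 194.  80.]
rope [629. 305. 110.]
jar [ 484. -341.   85.]
tape [ 678. -369.   25.]
[[ 681.1   60.7   15. ]
 [ 640.8 -130.9   15. ]
 [ 370.   -60.2   15. ]
 [ 416.   129.3   15. ]]
276.8577242980722 195.363246559202 -0.2542150488578151 -0.222865659522908
seat [539.12149858  -3.25176674] -0.2410153059799595
```

View pics/crop1.png

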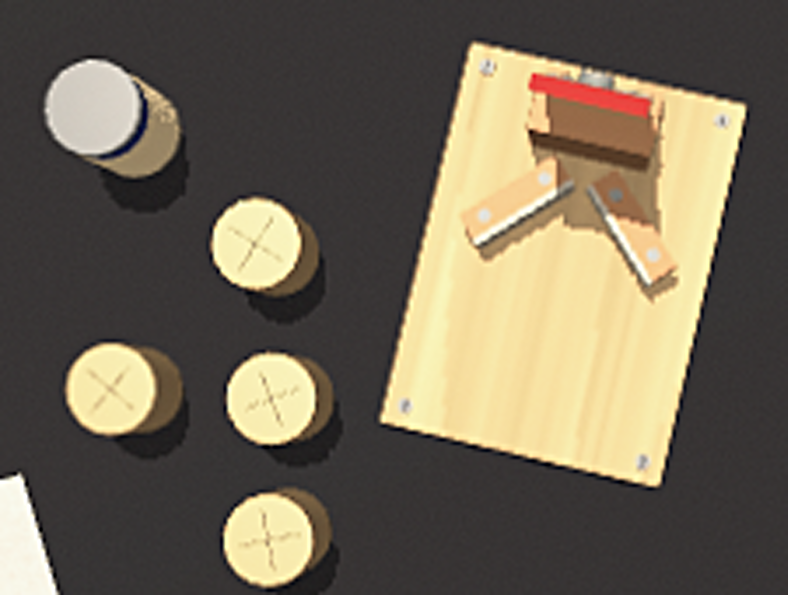

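The crop confirms that the leftmost marked post is at pixel (192,236), about (442,301) mm. It stands clear of its neighbours. I'll move above it.

Request:
move_arm:
  targets:
    - [0, 0, 0, 0.0219, -0.0302, 0, 100]
    - [0, 0, 0, 0.0219, -0.0302, 0, 100]
    - [0, 0, 0, 0.0219, -0.0302, 0, 100]
    - [0, 0, 0, 0.0219, -0.0302, 0, 100]
    - [0, 0, 0, 0.0219, -0.0302, 0, 100]
    - [0, 0, 0, 0.0219, -0.0302, 0, 100]
    - [0, 0, 0, 0.0219, -0.0302, 0, 100]
    - [0, 0, 0, 0.0219, -0.0302, 0, 100]
    - [0, 0, 0, 0.0219, -0.0302, 0, 100]
    - [0, 0, 0, 0.0219, -0.0302, 0, 100]
    - [0, 0, 0, 0.0219, -0.0302, 0, 100]
    - [0, 0, 0, 0.0219, -0.0302, 0, 100]

```text
time: 1.85
position: [345.2, -135.5, 304.2]
ee_rot: [3.14, -0.001, 0.406]
force: [1.5, -1.5, 0.1]
opening: 85.5
gripper_force: 0.0
```

Request:
move_arm:
  targets:
    - [0, 0, 0, 0.0219, -0.0302, 0, 100]
    - [0, 0, 0, 0.0219, -0.0302, 0, 100]
    - [0, 0, 0, 0.0219, -0.0302, 0, 100]
    - [0, 0, 0, 0.0219, -0.0302, 0, 100]
    - [0, 0, 0, 0.0219, -0.0302, 0, 100]
    - [0, 0, 0, 0.0219, -0.0302, 0, 100]
    - [0, 0, 0, 0.0219, -0.0302, 0, 100]
    - [0, 0, 0, 0.0219, -0.0302, 0, 100]
    - [0, 0, 0, 0.0219, -0.0302, 0, 100]
    - [0, 0, 0, 0.0219, -0.0302, 0, 100]
    - [0, 0, 0, 0.0219, -0.0302, 0, 100]
    - [0, 0, 0, 0.0219, -0.0302, 0, 100]

```text
time: 2.85
position: [443.2, 301.7, 304.1]
ee_rot: [3.141, -0.001, 0.407]
force: [1.6, -0.2, -0.3]
opening: 85.4
gripper_force: 0.0
```

```bash
cat >> h.py <<'E'
def tool(p,yaw=None):
    "shift (m, tool axes) from the measured TCP to world point p (mm)"
    T=TCP(); print('tcp',np.round(T[:3,3],1),'rpy',np.round(robot.sense()['ee_rot'],4),'shift',np.round(T[:3,:3].T@(np.array(p)-T[:3,3])/1000,4))
E
python3 - <<'E'
from h import *
s=robot.sense(); print(s['time'],s['joints'],s['position'],s['ee_rot'])
d=img('wrist'); save(d,'w1.png'); print(np.round(d['mount'],3).tolist(),d['fx'])
P=spotter.search_frame('wrist','post_mid')
for q in P:
    l,t,w,h=q['rect']; print(np.round(q['rect']),q['p'],np.round(onplane(d,(l+w/2,t+h/2),60)))
print(proj(d,[[442,301,80],[442,301,0]]))
E
```

```text
2.85 [ 4.66842170e-01  2.71033904e-02  1.82299811e+00 -2.07288921e-04
  1.29092816e+00  1.63020871e+00] [443.23863321 301.72834565 304.06144035] [ 3.14142718e+00 -5.73825535e-04  4.07487037e-01]
[[-0.0, -0.961, -0.275, 70.796], [1.0, -0.0, 0.001, 0.668], [-0.001, -0.275, 0.961, -70.629], [0.0, 0.0, 0.0, 1.0]] 339.9853733058676
[405.  92.  90.  67.] 0.97 [540. 208.  60.]
[280. 141.  66.  73.] 0.71 [445. 304.  60.]
[372. 189.  79.  76.] 0.62 [438. 193.  60.]
[336. 253.  65.  83.] 0.56 [353. 201.  60.]
[[314.10538099 186.70615478]
 [314.20948706 169.6871833 ]]
```

View pics/w1.png

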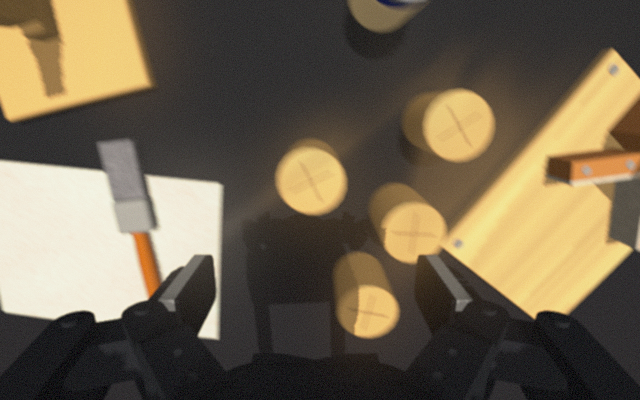

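The wrist view shows the target post top at (312,182), which gives about (444.5,303.5). I'll descend and grip.

Request:
move_arm:
  targets:
    - [0, 0, 0, 0.0012, -0.0006, 0.03, 100]
    - [0, 0, 0, 0.001, -0.0006, 0.035, 100]
    - [0, 0, 0, 0, 0, 0.035, 100]
    - [0, 0, 0, 0, 0, 0.035, 100]
    - [0, 0, 0, 0, 0, 0.033, 100]
    - [0, 0, 0, 0, 0, 0.02, 100]
    - [0, 0, 0, 0, 0, 0.01, 100]
    - [0, 0, 0, 0, 0, 0, 100]
    - [0, 0, 0, 0, 0, 0, 40]
    - [0, 0, 0, 0, 0, 0, 40]
    - [0, 0, 0, 0, 0, 0, 40]
    - [0, 0, 0, 0, 0, 0, 40]
  squeeze: 30

```text
time: 3.95
position: [446.5, 302.4, 108.3]
ee_rot: [-3.141, -0.005, 0.407]
force: [0.3, 0.2, 4.4]
opening: 59.1
gripper_force: 32.8
```

Request:
move_arm:
  targets:
    - [0, 0, 0, 0, 0, 0, 40]
    - [0, 0, 0, 0, 0, 0, 40]
    - [0, 0, 0, 0, 0, 0, 40]

```text
time: 4.2
position: [446.5, 302.4, 108.3]
ee_rot: [-3.142, -0.004, 0.407]
force: [-0.1, -1.2, 7.0]
opening: 59.5
gripper_force: 33.0
```

Request:
move_arm:
  targets:
    - [0, 0, 0, 0, 0, -0.02, 40]
    - [0, 0, 0, 0, 0, -0.035, 40]
    - [0, 0, 0, 0, 0, -0.04, 40]
    - [0, 0, 0, 0, 0, -0.035, 40]
    - [0, 0, 0, -0.0105, 0.0351, 0, 40]
    - [0, 0, 0, -0.0105, 0.0351, 0, 40]
    - [0, 0, 0, -0.0105, 0.0351, 0, 40]
    - [0, 0, 0, -0.0105, 0.0351, 0, 40]
    - [0, 0, 0, -0.0105, 0.0351, 0, 40]
    - [0, 0, 0, -0.0105, 0.0351, 0, 40]
    - [0, 0, 0, -0.0105, 0.0351, 0, 40]
    - [0, 0, 0, -0.0105, 0.0351, 0, 40]

```text
time: 5.2
position: [478.3, 8.9, 236.1]
ee_rot: [3.142, -0.0, 0.407]
force: [2.0, 1.1, -0.9]
opening: 59.4
gripper_force: 33.0
```

Request:
move_arm:
  targets:
    - [0, 0, 6.2, 0, 0, 0, 40]
    - [0, 0, 6.2, 0, 0, 0, 40]
    - [0, 0, 6.2, 0, 0, 0, 40]
    - [0, 0, 6.2, 0, 0, 0, 40]
    - [0, 0, 6.2, 0, 0, 0, 40]
    - [0, 0, 6.2, 0, 0, 0, 40]
    - [0, 0, 0, 0, 0, 0, 40]

```text
time: 5.78
position: [478.4, 10.5, 235.8]
ee_rot: [-3.142, 0.0, -0.244]
force: [-0.8, -0.2, -2.2]
opening: 59.5
gripper_force: 33.2
```

Run:
```python
from h import *
s=robot.sense(); print(s['time'],s['joints'],s['position'],s['ee_rot'],s['opening'])
d=img('wrist'); save(d,'w2.png')
a=-.241; c,sn=np.cos(a),np.sin(a)
J=lambda x,y,z:[539+c*x-sn*y,-3+sn*x+c*y,z]
print(np.round(proj(d,[J(-17,59.5,55),J(-17,-59.5,55),J(42,0,55),J(90-28,42,97),J(62,-42,97),J(-150,100,15),J(-150,-100,15)])))
```

```text
5.7833 [-1.24839407e-01 -2.68835248e-02  2.01261509e+00  7.25336006e-05
  1.15621059e+00  1.69011098e+00] [478.35899776  10.53431907 235.82006631] [-3.14156835e+00  3.54924026e-04 -2.44183286e-01] 59.45224305296303
[[232. 140.]
 [394. 139.]
 [312.  54.]
 [237.   7.]
 [386.   6.]
 [210. 275.]
 [418. 275.]]
```

View pics/w2.png

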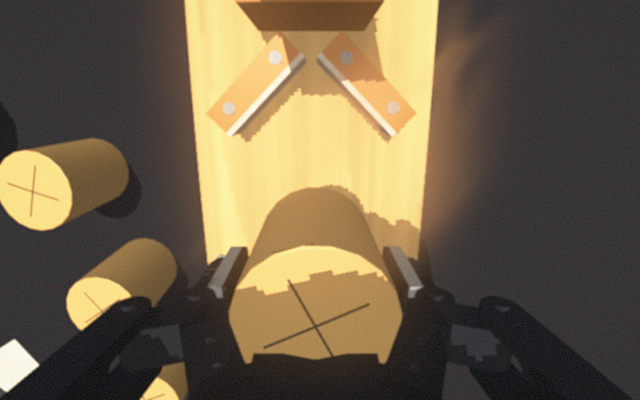

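The view shows the V centred on column ~311 with its mouth at rows 134–136. The base and yaw are well aligned, and the seat is about (542,-2). I'll lower the post onto the base 42 mm ahead of the seat.

Request:
move_arm:
  targets:
    - [0, 0, 0, 0.0115, -0.0014, 0.015, 40]
    - [0, 0, 0, 0.0115, -0.0014, 0.03, 40]
    - [0, 0, 0, 0, 0, 0.03, 40]
    - [0, 0, 0, 0, 0, 0.02, 40]
    - [0, 0, 0, 0, 0, 0.009, 40]
    - [0, 0, 0, 0, 0, 0.003, 40]
    - [0, 0, 0, 0, 0, 0.002, 40]
    - [0, 0, 0, 0, 0, 0.001, 40]
    - [0, 0, 0, 0, 0, 0, 40]

```text
time: 6.58
position: [502.9, 7.5, 127.3]
ee_rot: [-3.141, -0.003, -0.242]
force: [-0.7, 0.2, -1.1]
opening: 59.6
gripper_force: 33.2
```

Request:
move_arm:
  targets:
    - [0, 0, 0, 0, 0, 0.001, 40]
    - [0, 0, 0, 0, 0, 0.001, 40]
    - [0, 0, 0, 0, 0, 0.001, 40]
    - [0, 0, 0, 0, 0, 0.0005, 40]
    - [0, 0, 0, 0, 0, 0, 40]
    - [0, 0, 0, 0, 0, 0, 40]

```text
time: 7.08
position: [502.3, 7.6, 123.3]
ee_rot: [-3.141, -0.001, -0.242]
force: [-0.5, 1.4, 5.3]
opening: 59.6
gripper_force: 33.7
```

Request:
move_arm:
  targets:
    - [0, 0, 0, 0, 0, 0, 100]
    - [0, 0, 0, 0, 0, 0, 100]
    - [0, 0, 0, 0, 0, 0, 100]
    - [0, 0, 0, 0, 0, 0, 100]
    - [0, 0, 0, -0.01, 0, 0, 100]
    - [0, 0, 0, -0.02, 0, 0, 100]
    - [0, 0, 0, -0.025, 0, 0, 100]
    - [0, 0, 0, -0.025, 0, 0, 60]
    - [0, 0, 0, -0.01, 0, 0, 0]
    - [0, 0, 0, 0, 0, 0.01, 0]
    - [0, 0, 0, 0, 0, 0.006, 0]
    - [0, 0, 0, 0, 0, 0, 0]

```text
time: 8.08
position: [414.5, 29.2, 105.3]
ee_rot: [3.141, 0.001, -0.243]
force: [-0.3, -0.3, -0.5]
opening: 25.6
gripper_force: 0.0
```

Request:
move_arm:
  targets:
    - [0, 0, 0, 0, 0, 0, 0]
    - [0, 0, 0, 0, 0, 0, 0]
    - [0, 0, 0, 0, 0, 0, 0]
    - [0, 0, 0, 0, 0, 0, 0]

```text
time: 8.42
position: [415.1, 29.1, 106.6]
ee_rot: [-3.142, -0.001, -0.243]
force: [-0.4, -0.0, 0.4]
opening: 0.1
gripper_force: 0.0
```

Run:
```python
from h import *
d=img('wrist'); save(d,'w3.png')
s=robot.sense(); print(s['time'],s['force'],s['opening']); tool([542-.971*41,-2+.2387*41,105])
f=img('top'); print(np.round(proj(f,[[542,-2,95],[502,7.6,95]])))
for c in ['wrist','top']:
  print([(np.round(q['rect']),round(q['p'],2)) for q in spotter.search_frame(c,'post_mid')])
```

```text
8.4667 [ 0.2874305  -0.51575938  0.56145248] 0.038741645440943086
tcp [415.   29.1 106.6] rpy [-3.1415e+00 -7.0000e-04 -2.4260e-01] shift [ 0.0898 -0.0002  0.0017]
[[322. 191.]
 [318. 208.]]
[(array([183.,   0., 262., 156.]), 0.93), (array([  0., 220.,  84., 142.]), 0.87), (array([ 47., 350.,  49.,  22.]), 0.77)]
[(array([224., 224.,  29.,  29.]), 0.95), (array([221., 185.,  31.,  27.]), 0.95), (array([306., 196.,  26.,  26.]), 0.94), (array([225., 265.,  30.,  25.]), 0.6)]
```

View pics/w3.png

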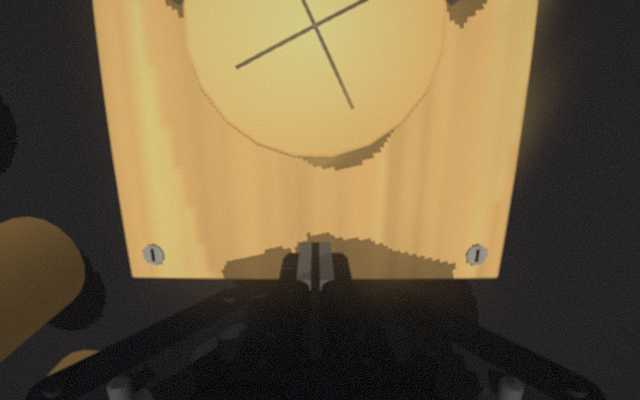

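The post stands upright on the base, with its cross at (315,24). The shut fingers are lined up behind it at column 315. I'll push it in.

Request:
move_arm:
  targets:
    - [0, 0, 0, 0.012, 0, 0.001, 0]
    - [0, 0, 0, 0.014, 0, 0, 0]
    - [0, 0, 0, 0.01, 0, 0, 0]
    - [0, 0, 0, 0.006, 0, 0, 0]
    - [0, 0, 0, 0.004, 0, 0, 0]
    - [0, 0, 0, 0.004, 0, 0, 0]
    - [0, 0, 0, 0.004, 0, 0, 0]
    - [0, 0, 0, 0.004, 0, 0, 0]
    - [0, 0, 0, 0.004, 0, 0, 0]
    - [0, 0, 0, 0.004, 0, 0, 0]
    - [0, 0, 0, 0.004, 0, 0, 0]
    - [0, 0, 0, 0.004, 0, 0, 0]

```text
time: 9.62
position: [486.5, 11.4, 105.3]
ee_rot: [3.142, 0.0, -0.242]
force: [-0.3, 1.4, -0.3]
opening: -0.1
gripper_force: 0.0
```

Request:
move_arm:
  targets:
    - [0, 0, 0, 0.003, 0, 0, 0]
    - [0, 0, 0, 0.003, 0, 0, 0]
    - [0, 0, 0, 0.002, 0, 0, 0]
    - [0, 0, 0, 0, 0, 0, 0]

```text
time: 9.95
position: [494.5, 9.5, 105.5]
ee_rot: [-3.142, -0.001, -0.243]
force: [-0.0, 0.7, -0.4]
opening: -0.1
gripper_force: 0.0
```

Request:
move_arm:
  targets:
    - [0, 0, 0, 0.0015, 0, 0, 0]
    - [0, 0, 0, 0.0015, 0, 0, 0]
    - [0, 0, 0, 0.0015, 0, 0, 0]
    - [0, 0, 0, 0.0015, 0, 0, 0]
    - [0, 0, 0, 0, 0, 0, 0]

```text
time: 10.37
position: [498.8, 8.2, 105.2]
ee_rot: [3.141, 0.003, -0.242]
force: [-4.3, -0.0, 4.3]
opening: -0.3
gripper_force: 0.0
```

Run:
```python
from h import *
d=img('side'); s=robot.sense(); print(s['force'],s['position'])
cv2.imwrite('pics/s3.png',cv2.resize(d['frame'][130:290,230:400],None,fx=4,fy=3.7,interpolation=cv2.INTER_CUBIC)[...,::-1])
```

```text
[-4.77347063  0.91354075  4.57957438] [498.84154995   8.30437366 105.19431928]
```

View pics/s3.png

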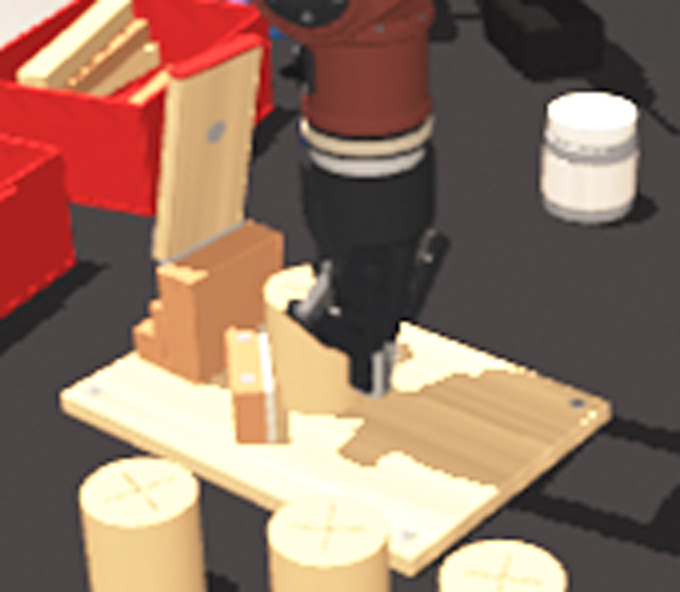

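The post sits in the V against the fence, upright, and contact force is building. I'll press on firmly.

Request:
move_arm:
  targets:
    - [0, 0, 0, 0.001, 0, 0, 0]
    - [0, 0, 0, 0.001, 0, 0, 0]
    - [0, 0, 0, 0.001, 0, 0, 0]
    - [0, 0, 0, 0, 0, 0, 0]
    - [0, 0, 0, 0, 0, 0, 0]
    - [0, 0, 0, 0, 0, 0, 0]

```text
time: 10.92
position: [499.2, 8.3, 105.0]
ee_rot: [3.141, 0.01, -0.242]
force: [-12.5, 2.4, 12.0]
opening: -0.1
gripper_force: 0.0
```

The push force is about 12.7 N along x and near zero sideways, so both faces are bearing evenly. I'll back off gently, rise and check.

Request:
move_arm:
  targets:
    - [0, 0, 0, -0.001, 0, 0, 0]
    - [0, 0, 0, -0.001, 0, 0, 0]
    - [0, 0, 0, -0.001, 0, 0, 0]
    - [0, 0, 0, -0.002, 0, 0, 0]
    - [0, 0, 0, -0.005, 0, 0, 0]
    - [0, 0, 0, -0.012, 0, 0, 0]
    - [0, 0, 0, -0.02, 0, -0.01, 0]
    - [0, 0, 0, -0.01, 0, -0.03, 0]
    - [0, 0, 0, 0, 0, -0.04, 0]
    - [0, 0, 0, 0, 0, -0.04, 0]
    - [0, 0, 0, 0, 0, -0.04, 0]
    - [0, 0, 0, 0, 0, -0.04, 0]

```text
time: 11.92
position: [452.1, 20.0, 307.5]
ee_rot: [-3.141, -0.002, -0.242]
force: [1.6, 0.5, -0.7]
opening: -0.0
gripper_force: 0.0
```

Run:
```python
from h import *
from scipy.optimize import minimize_scalar
d=img('wrist'); save(d,'w4.png'); t=img('top'); s=img('side')
print(robot.sense()['position'],robot.sense()['time'])
a=-.2425; c,sn=np.cos(a),np.sin(a); S=np.array([540.,-2.])
J=lambda x,y,z:[S[0]+c*x-sn*y,S[1]+sn*x+c*y,z]
print(np.round(proj(d,[J(0,0,95),J(-17,59.5,55),J(-17,-59.5,55)])))
for n,im in [('top',t),('side',s)]:
    f=im['frame'].astype(int); m=(f[...,0]>150)&(f[...,1]<60)&(f[...,2]<80)
    lo=(300,135,360,170) if n=='top' else (268,130,305,160)
    mm=np.zeros_like(m); mm[lo[1]:lo[3],lo[0]:lo[2]]=m[lo[1]:lo[3],lo[0]:lo[2]]
    ys,xs=np.nonzero(mm); uv=np.array([xs.mean(),ys.mean()]); print(n,uv,len(xs))
    for th in np.arange(1.3,1.8,.1):
        p=J(90-145*np.cos(th)+5*np.sin(th),0,97+145*np.sin(th)+5*np.cos(th)); print(round(th,2),np.round(proj(im,p)[0],1),end=' ')
    print()
```

```text
[455.04266451  19.66516422 310.47487395] 12.0667
[[315.  78.]
 [250. 101.]
 [380. 101.]]
top [323.875  149.4375] 16
1.3 [326.7 157.8] 1.4 [328.3 150.7] 1.5 [329.9 143.6] 1.6 [331.6 136.7] 1.7 [333.2 129.9] 
side [279.85888078 138.22627737] 411
1.3 [286.9 146.6] 1.4 [282.3 144. ] 1.5 [277.7 142. ] 1.6 [273.2 140.7] 1.7 [268.9 139.9]
```

View pics/w4.png

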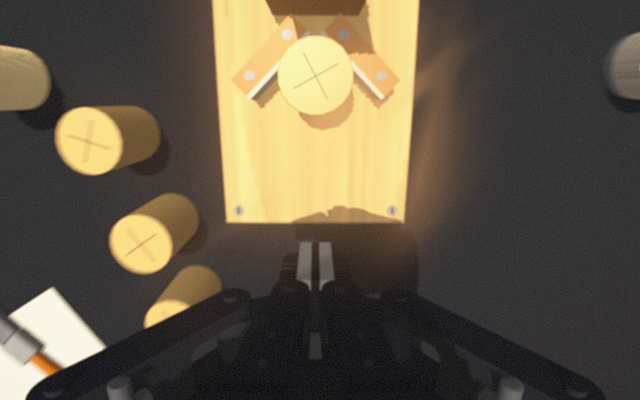

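The post is seated in the V, with its top at (315,76) and symmetric between the fences. The leaf stands at about 1.37 rad. I'll go over and behind the leaf.

Request:
move_arm:
  targets:
    - [0, 0, 0, 0, 0, -0.035, 0]
    - [0, 0, 0, 0.025, 0, 0, 0]
    - [0, 0, 0, 0.035, 0, 0, 0]
    - [0, 0, 0, 0.038, 0, 0, 0]
    - [0, 0, 0, 0.038, 0, 0, 0]
    - [0, 0, 0, 0.035, 0, 0, 0]
    - [0, 0, 0, 0.018, 0, 0, 0]
    - [0, 0, 0, 0, 0, 0, 0]

```text
time: 12.73
position: [638.0, -26.7, 337.0]
ee_rot: [3.141, 0.002, -0.244]
force: [-0.4, 0.5, -0.8]
opening: 0.4
gripper_force: 0.0
```

Run:
```python
from h import *
tool([628.4+9.7,-23.6-2.4,299])
d=img('side'); cv2.imwrite('pics/s5.png',cv2.resize(d['frame'][60:260,200:400],None,fx=3,fy=3,interpolation=cv2.INTER_CUBIC)[...,::-1])
```

```text
tcp [638.  -26.7 337. ] rpy [ 3.1412e+00  1.7000e-03 -2.4360e-01] shift [-0.     -0.0007  0.038 ]
```

View pics/s5.png

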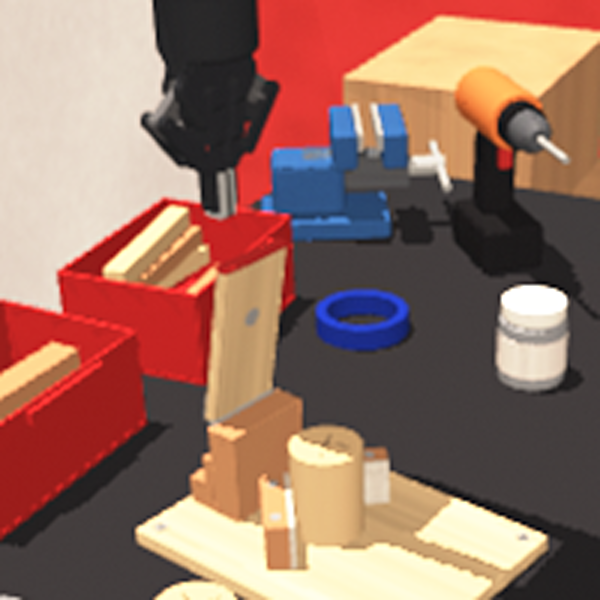

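The shut fingertips hang behind and above the leaf's free edge, at crop (218,215), and the post is undisturbed. I'll drop behind the leaf and sweep it along its arc.

Request:
move_arm:
  targets:
    - [0, 0, 0, 0, 0.0, 0.015, 0]
    - [0, 0, 0, 0, 0, 0.015, 0]
    - [0, 0, 0, 0, 0, 0.008, 0]
    - [0, 0, 0, -0.005, 0, 0, 0]
    - [0, 0, 0, -0.005, 0, 0, 0]
    - [0, 0, 0, -0.005, 0, 0, 0]
    - [0, 0, 0, -0.0054, 0, 0.0012, 0]
    - [0, 0, 0, -0.0054, 0, 0.0012, 0]
    - [0, 0, 0, -0.0054, 0, 0.0012, 0]
    - [0, 0, 0, -0.0054, 0, 0.0012, 0]

```text
time: 13.62
position: [600.1, -16.5, 298.7]
ee_rot: [-3.141, -0.002, -0.242]
force: [1.4, 0.2, 1.3]
opening: 0.1
gripper_force: 0.7
```

Request:
move_arm:
  targets:
    - [0, 0, 0, -0.006, 0, 0.0025, 0]
    - [0, 0, 0, -0.006, 0, 0.0025, 0]
    - [0, 0, 0, -0.006, 0, 0.0025, 0]
    - [0, 0, 0, -0.006, 0, 0.0025, 0]
    - [0, 0, 0, -0.0054, 0, 0.0037, 0]
    - [0, 0, 0, -0.0054, 0, 0.0037, 0]
    - [0, 0, 0, -0.0054, 0, 0.0037, 0]
    - [0, 0, 0, -0.0054, 0, 0.0037, 0]

```text
time: 14.28
position: [555.3, -5.6, 272.1]
ee_rot: [3.142, 0.0, -0.242]
force: [0.7, -0.8, -0.2]
opening: -0.1
gripper_force: 0.5
```

Run:
```python
from h import *
tool([628.4-72.4*.971,-23.6+72.4*.24,97+73+100.2]); print(robot.sense()['force'])
d=img('side'); cv2.imwrite('pics/s6.png',cv2.resize(d['frame'][60:260,200:400],None,fx=3,fy=3,interpolation=cv2.INTER_CUBIC)[...,::-1])
```

```text
tcp [555.3  -5.6 272.1] rpy [ 3.1415e+00  2.0000e-04 -2.4240e-01] shift [ 0.0028 -0.0001  0.0019]
[ 0.65188498 -0.76749645 -0.24284065]
```

View pics/s6.png

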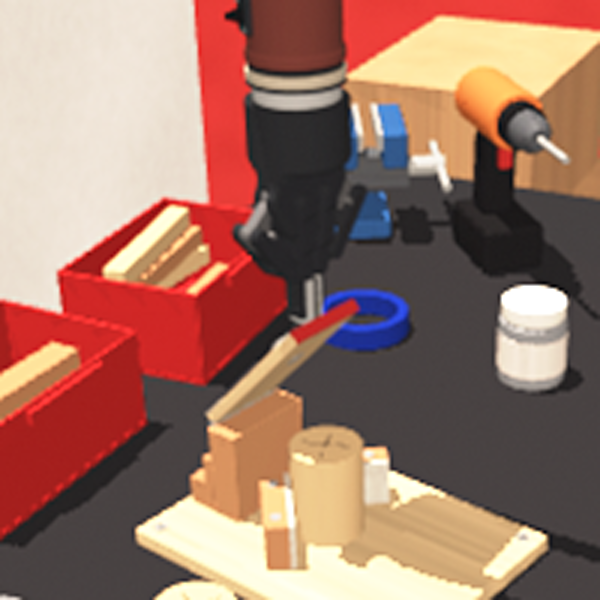

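The leaf has swung to about 0.75 rad under the fingertips and the post is still seated. I'll continue down.

Request:
move_arm:
  targets:
    - [0, 0, 0, -0.0045, 0, 0.0048, 0]
    - [0, 0, 0, -0.0045, 0, 0.0048, 0]
    - [0, 0, 0, -0.0043, 0, 0.0048, 0]
    - [0, 0, 0, -0.0043, 0, 0.0048, 0]
    - [0, 0, 0, -0.0035, 0, 0.0055, 0]
    - [0, 0, 0, -0.0035, 0, 0.0055, 0]
    - [0, 0, 0, -0.0033, 0, 0.0055, 0]
    - [0, 0, 0, -0.0033, 0, 0.0055, 0]
    - [0, 0, 0, -0.0022, 0, 0.006, 0]
    - [0, 0, 0, -0.0022, 0, 0.006, 0]
    - [0, 0, 0, -0.0022, 0, 0.006, 0]
    - [0, 0, 0, -0.0022, 0, 0.006, 0]

```text
time: 15.33
position: [516.9, 3.9, 206.9]
ee_rot: [-3.142, 0.0, -0.242]
force: [-0.1, 0.2, 0.7]
opening: 0.2
gripper_force: 0.4
```

Request:
move_arm:
  targets:
    - [0, 0, 0, -0.0008, 0, 0.0043, 0]
    - [0, 0, 0, -0.0008, 0, 0.0043, 0]
    - [0, 0, 0, -0.0008, 0, 0.0043, 0]
    - [0, 0, 0, -0.0006, 0, 0.004, 0]
    - [0, 0, 0, -0.0004, 0, 0.003, 0]
    - [0, 0, 0, 0, 0, 0.002, 0]
    - [0, 0, 0, 0, 0, 0.001, 0]
    - [0, 0, 0, 0, 0, 0.001, 0]
    - [0, 0, 0, 0, 0, 0, 0]

```text
time: 16.08
position: [513.9, 4.6, 183.7]
ee_rot: [-3.142, -0.0, -0.242]
force: [-0.1, 0.0, -0.2]
opening: 0.1
gripper_force: 0.0
```

Request:
move_arm:
  targets:
    - [0, 0, 0, 0, 0, 0.001, 0]
    - [0, 0, 0, 0, 0, 0.001, 0]
    - [0, 0, 0, 0, 0, 0.001, 0]
    - [0, 0, 0, 0, 0, 0.001, 0]
    - [0, 0, 0, 0, 0, 0.0005, 0]
    - [0, 0, 0, 0, 0, 0, 0]

```text
time: 16.58
position: [513.9, 4.7, 179.6]
ee_rot: [-3.142, 0.0, -0.242]
force: [-2.3, 0.6, 3.6]
opening: 0.4
gripper_force: 2.0
```

Request:
move_arm:
  targets:
    - [0, 0, 0, 0, 0, 0.001, 0]
    - [0, 0, 0, 0, 0, 0.001, 0]
    - [0, 0, 0, 0, 0, 0, 0]
    - [0, 0, 0, 0, 0, 0, 0]

```text
time: 16.92
position: [513.9, 4.7, 179.4]
ee_rot: [3.141, 0.001, -0.242]
force: [-5.4, 0.7, 14.0]
opening: 0.1
gripper_force: 7.0
```

A hard stop at fingertip height ~106.5 mm shows the leaf is closed. I'll lift off.

Request:
move_arm:
  targets:
    - [0, 0, 0, 0, 0, -0.002, 0]
    - [0, 0, 0, 0, 0, -0.003, 0]
    - [0, 0, 0, 0, 0, -0.01, 0]
    - [0, 0, 0, 0, 0, -0.03, 0]
    - [0, 0, 0, 0, 0, -0.04, 0]
    - [0, 0, 0, -0.03, 0, -0.02, 0]
    - [0, 0, 0, -0.04, 0, 0, 0]
    - [0, 0, 0, -0.04, 0, 0, 0]
    - [0, 0, 0, 0, 0, 0, 0]
    - [0, 0, 0, 0, 0, 0, 0]

```text
time: 17.75
position: [404.7, 31.6, 281.5]
ee_rot: [3.142, 0.0, -0.242]
force: [0.2, -1.0, -0.2]
opening: -0.2
gripper_force: 0.0
```

Run:
```python
from h import *
s=robot.sense(); print(s['time'],s['position'],s['force'])
d=img('side'); w=img('top')
a=cv2.resize(d['frame'][130:290,230:400],(400,376)); b=cv2.resize(w['frame'][125:285,250:420],(400,376))
cv2.imwrite('pics/e.png',np.hstack([a,b])[...,::-1])
```

```text
17.75 [404.73396796  31.629061   281.54952827] [ 0.19203966 -1.0251619  -0.1705169 ]
```

View pics/e.png

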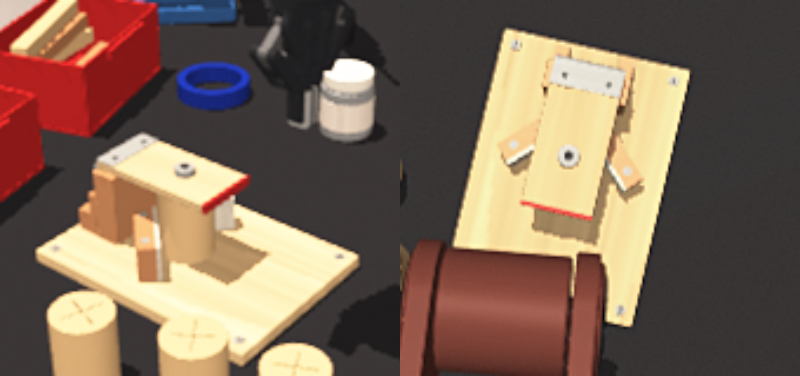

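The leaf lies flat over the upright post, with its bush at (568,156) in the top view, and the robot is clear.

```bash
python3 -c "
from cell import ticket; print(ticket.sign_off())"
```

```text
the job is handed in; nothing more can be done
None
```

The leftmost pine post stands upright, pressed home in the V, the leaf is closed flat over it, the bystanders were left alone, and the job was handed in at about 18 s; no verdict came back.

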